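# Tip coated angle pieces to find the one with the dot and tray it

### The arm

A 6-joint arm with a two-finger parallel gripper is mounted at the origin on a cart in front of the work surface, level with it; the furniture and walls round the work are solid. World frame = base frame: x ahead of the robot, y to its left, z up, the work surface at z = 0. Lengths are in m, angles in rad, forces in N, time in s.
With the tool pointing down it reaches from about 0.375 to 0.825 m from the base axis. Payload 5.5 kg.
Tool frame: the origin (TCP) lies midway between the tips of the shut fingers; the grasp point (between the pads) lies 19 mm behind it (ctrl.grasp_offset is the distance from the TCP to the grasp point, in m); z points along the fingers, y is the line along which they close (so a half turn about z gives the same grasp; the last joint's range is limited). The gripper opens to 85 mm and grips with 20 to 120 N. Pads are 22 mm wide; open, the fingers measure 114 mm over their backs; the gripper's body (76 mm by 85 mm) begins 54 mm behind the grasp point. The pads swing forward as they close: fully open they stand 13 mm farther back than shut.
Start: joints at [1.158, 0.314, -0.047, 1.21, 0, 1.571], TCP at [0.241, 0.55, 0.209] pointing down, gripper open.
Joint ranges: [-2.67, 2.67], [-0.69, 1.73], [-1.03, 1.25], [-2.08, 2.16], [-1.42, 1.45], [-3.14, 3.14]. Speed limits (rad/s): [2.39, 2.39, 3.01, 3.14, 3.14, 3.14].

### API

Orientations are given as a unit quaternion [x, y, z, w].
In Python, from bench import ctrl gives the robot as it stands. The module is installed in compiled form; this text tells all that it offers.
- The arm moves only by the tool servo_tool, never from a script. Its argument "deltas" is a list of rows, each a list of 3 entries, a list of its own where there are three numbers: the closure in counts, from 0 (fully open) to 255 (shut), then the shift along the tool's x, y, z in cm, then the turn, a rotation vector about the tool's x, y, z in rad. In form: [[hand, [tx, ty, tz], [wx, wy, wz]], ...]. A call has 1 to 20 rows; each row is the pose to reach, as a shift and turn from the pose commanded when the call began, along the tool's axes at that moment; what a row does not reach only later rows make up. A row lasts 1/12 s, in which the tool goes at most 41.7 mm and 7.16 degrees, less where a joint would pass 70% of its speed; a pose out of reach is approached as far as the arm can. A call with a gripper value outside its range is refused whole. The fingers move at their own pace and stop on an object; the grip force is fixed at half the most. Time passes only in rows, so rows that repeat a pose let the fingers close. It gives the time, the measured TCP pose, the force, the opening and the grip force at its end, in the units of the state.
- ctrl.observe(): the state, without advancing time (a new reading comes with each control period).
- ctrl.snapshot(name): name is "scene" or "top"; returns a dict with "img" (400x640x3 uint8, red, green, blue), "z_map" (400x640 float32, m along the optical axis (not along the pixel's ray), 0 where there is no reading), "K" (3x3 intrinsics, pixels), "D" ([k1, k2, p1, p2, k3] as OpenCV has them; the pictures are not rectified), "world_from_camera" (4x4, takes a point from camera to world coordinates). Camera axes: x right, y down, z forward; pixel columns grow to the right and rows downward; lengths in m; the calibration is good to about 2 mm. A picture is of the moment at which its call begins.
- ctrl.hand_in(): hands the job in; it is judged then, once.
The state is a dict: "clock": time; "q": joint angles; "qd": joint speeds; "joint_efforts": joint torques, N m; "tcp_pos": TCP position; "eef_rot": TCP orientation; "force": force on the tool from outside, world axes, zero at the start; "moment": the same for the moment, N m; "gripper_width": finger opening in m; "grip_force": force on a finger pad.
Only numpy, scipy, OpenCV 4.12 (cv2) and the standard library are available. Lean on these libraries where they do the work, as an engineer would, in place of code of your own. Each camera call takes 0.05 s, during which the arm holds its last target. There are 200 camera calls.

### The job

Three white-coated angle pieces look alike, but one has an orange dot on the underside of its flat leg. Where they stand on the bench, tip the pieces over away from the robot, onto their other leg, until the orange dot shows, and let go of it; then set the dotted piece in the steel tray, standing as it was after tipping with the dot's leg upright. Leave the unmarked pieces on the bench about where they were, tipped or not; do not pick them up.

Things in the scene. Friction and masses are not known exactly. Their poses are not given: they have to be found in the camera images.
- dotted_mid (a point): White L-section piece with the hidden 40 mm orange dot; any place in the row. Legs 60 mm long, 8 thick, 50 wide. Point: centre of its 60x50x60 mm outline (in the open angle), 30 mm up before and after tipping. At start z up, x (within 15 deg of ahead) towards the upright leg: that fills x 22..30, z -30..30 mm from the point; flat leg z -30..-22, x -30..30. Dot: face z=-30, at x=-4.
- plain_1_mid (a point): Unmarked piece; sizes, axes, point and behaviour as the dotted one, no dot. Each weighs about 0.14 kg. A push on the upright leg's inner face near its top, towards +x, tips the piece about its heel (x=30, z=-30 mm); past 45 deg it falls by itself. Do not push down on the flat leg.
- plain_2_mid (a point): Other unmarked piece, likewise. After tipping, a piece's x axis points down and z away from the robot: the former flat leg (z -30..-22 mm) stands on the robot's side, its underside facing the robot, and can be pinched across its 8 mm from above; the other leg lies on the bench beyond it.
- tray: Open pressed steel tray lying loose on the bench right of the pieces (y below them; 0.19 kg): 104 mm along its x, 150 mm along its y, 22 mm high; walls 2 mm, floor 2 mm thick. Origin: centre of its underside; z up.
Not all that is in view belongs to the job. Leave any pink look-alike of the part that bears dotted_mid alone.

How it is judged:
By the outcome, as a careful person would: the job done as asked, in the order asked, and still so for the second after the job is handed in, with the robot touching nothing.
It also fails if it takes over 64 s, if anything falls off the work surface, if the arm or the gripper's body presses on something with over 40 N, if the wrist force passes 120 N, or if a joint passes its speed limit or range.

## Working session

There is one attempt and no reset: what is moved stays moved. The work goes in short steps, Python scripts to look and compute and a tool call to move; the robot and the scene stay as the last step left them, time stands still between calls to the robot, and variables do not carry over. Pictures are saved under pics/ and viewed, at most 10 in all, crops included, and the job is handed in when it is done.

Besides the shell and the picture viewer there is one more tool, called after ">>>" as name(argument=value, ...), one argument or row to a line, values as JSON. servo_tool: Moves the arm, as the interface text tells. Its arguments: {"type":"object","properties":{"deltas":{"type":"array"}},"required":["deltas"]}

```bash
mkdir -p pics
cat > h.py <<'E'
import numpy as np, cv2
from bench import ctrl
def snap(n,name=None):
    s=ctrl.snapshot(n)
    if name: cv2.imwrite(f'pics/{name}.png',s['img'][:,:,::-1])
    return s
def cloud(s):
    h,w=s['z_map'].shape
    u,v=np.meshgrid(np.arange(w),np.arange(h))
    p=cv2.undistortPoints(np.stack([u,v],-1).reshape(-1,1,2).astype(np.float64),s['K'],s['D']).reshape(h,w,2)
    z=s['z_map'][...,None]
    P=np.concatenate([p*z,z],-1)
    T=s['world_from_camera']
    W=P@T[:3,:3].T+T[:3,3]
    W[s['z_map']<=0]=np.nan
    return W
E
python3 - <<'E'
from h import *
for n in('scene','top'):
    s=snap(n,n+'0'); print(s['world_from_camera'].round(3),s['K'].round(1))
print(ctrl.observe())
E
```

```text
[[ 0.974 -0.19   0.124  0.267]
 [-0.227 -0.836  0.5   -0.731]
 [ 0.009 -0.515 -0.857  1.401]
 [ 0.     0.     0.     1.   ]] [[514.2   0.  323.8]
 [  0.  514.2 200.4]
 [  0.    0.    1. ]]
[[ 0.019 -0.997  0.08   0.39 ]
 [-1.    -0.017  0.016  0.051]
 [-0.014 -0.08  -0.997  0.982]
 [ 0.     0.     0.     1.   ]] [[386.7   0.  316.3]
 [  0.  386.7 195.5]
 [  0.    0.    1. ]]
{'clock': 0.1, 'q': array([ 1.15795754e+00,  3.14152830e-01, -4.79611209e-02,  1.21017587e+00,
        6.28754337e-06,  1.57077645e+00]), 'qd': array([ 0.00046152, -0.00215668,  0.00366096, -0.00169999, -0.0011093 ,
        0.00035939]), 'joint_efforts': array([-2.60440302e-04, -5.40766633e+01,  3.40540731e+01,  1.10727010e-02,
       -4.56096916e-05, -1.17625470e-05]), 'tcp_pos': array([0.24051084, 0.54910397, 0.20823015]), 'eef_rot': array([ 2.04946844e-01,  9.78772820e-01, -7.30246079e-04, -1.56134535e-04]), 'force': array([ 0.07213311, -0.27475958,  0.17585099]), 'moment': array([-0.0171432 ,  0.05158597, -0.0053123 ]), 'grip_force': 0.0, 'gripper_width': 0.0851490063460719}
```

View pics/scene0.png

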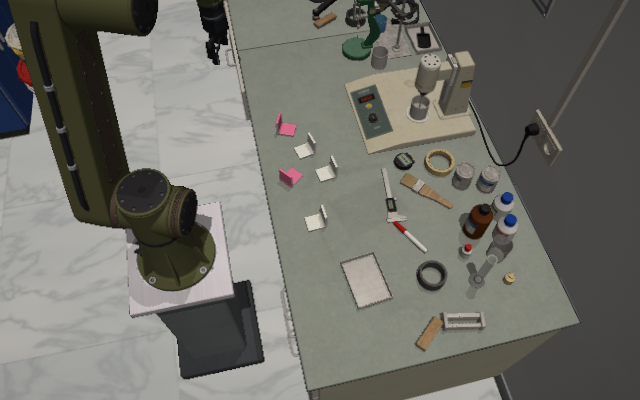

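View pics/top0.png

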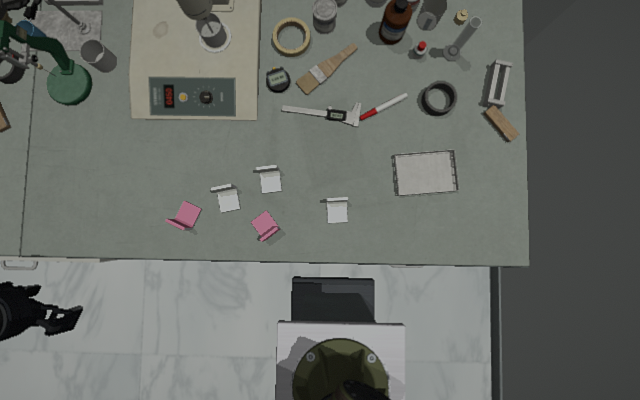

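The top view shows three white pieces, at (228,197), (269,179) and (337,209). The pink look-alikes are at (185,215) and (265,225), and the tray is at (425,172). The white caliper at (330,113) and the white bracket at (498,83) are not L-pieces. I'll measure the three white ones and check them in a crop.

```bash
cat >> h.py <<'E'
def pieces(s,W,cs,r=24,verbose=True):
    hsv=cv2.cvtColor(s['img'],cv2.COLOR_RGB2HSV); out=[]
    for (u,v) in cs:
        a=W[v-r:v+r,u-r:u+r].reshape(-1,3); c=hsv[v-r:v+r,u-r:u+r].reshape(-1,3)
        m=(c[:,1]<40)&(c[:,2]>120)&(a[:,2]>0.004)&(a[:,2]<.075)
        p=a[m]; lo=p[(p[:,2]<.018)]; hi=p[p[:,2]>.05]
        for nm,q in(('lo',lo),('hi',hi)):
            if len(q)<4: print(nm,len(q)); continue
            rc=cv2.minAreaRect((q[:,:2]*1000).astype(np.float32))
            print((u,v),nm,len(q),'z',np.median(q[:,2]).round(4),'ctr',q[:,:2].mean(0).round(4),'rect',np.round(rc[0],1),np.round(rc[1],1),round(rc[2],1))
E
python3 - <<'E'
from h import *
s=snap('top'); W=cloud(s)
print('bench z',np.nanmedian(W[220:240,100:150,2]),W[225,380])
pieces(s,W,[(228,197),(269,179),(337,209)])
# pinks
hsv=cv2.cvtColor(s['img'],cv2.COLOR_RGB2HSV)
for u,v in[(185,215),(265,225)]:
    a=W[v-24:v+24,u-24:u+24].reshape(-1,3);c=hsv[v-24:v+24,u-24:u+24].reshape(-1,3)
    q=a[(c[:,1]>70)&(c[:,0]>150)&(a[:,2]>.004)]; print('pink',q.min(0).round(3),q.max(0).round(3))
# tray
u,v=425,172;a=W[v-35:v+35,u-45:u+45].reshape(-1,3)
q=a[(a[:,2]>.012)&(a[:,2]<.04)];rc=cv2.minAreaRect((q[:,:2]*1000).astype(np.float32));print('tray',len(q),np.median(q[:,2]),rc, W[172,425])
im=s['img'][140:260,150:470,::-1];cv2.imwrite('pics/crop1.png',cv2.resize(im,None,fx=2.5,fy=2.5,interpolation=cv2.INTER_CUBIC))
E
```

```text
bench z 0.001167213312748161 [ 0.39661833 -0.09497294  0.00284647]
(228, 197) lo 452 z 0.009 ctr [0.4533 0.2894] rect [462.1 293.2] [121. 121.] 1.7
(228, 197) hi 62 z 0.0609 ctr [0.4812 0.2968] rect [481.3 297. ] [ 7.1 47.4] 12.1
(269, 179) lo 446 z 0.0089 ctr [0.5039 0.1835] rect [514.7 187.6] [115.  112.4] 89.0
(269, 179) hi 66 z 0.0612 ctr [0.5308 0.1885] rect [531.1 188.7] [ 8. 49.] 7.7
(337, 209) lo 500 z 0.0087 ctr [0.4272 0.0143] rect [436.5  15. ] [118.8 119.2] 1.1
(337, 209) hi 67 z 0.061 ctr [0.4575 0.0167] rect [457.5  16.5] [ 7.3 47.8] 2.7
pink [0.378 0.36  0.004] [0.448 0.425 0.065]
pink [0.355 0.157 0.004] [0.426 0.23  0.066]
tray 254 0.020448563410416065 ((531.1892700195312, -207.83724975585938), (104.50249481201172, 151.80494689941406), 5.717072486877441) [ 0.53306683 -0.20836951  0.00376047]
```

View pics/crop1.png

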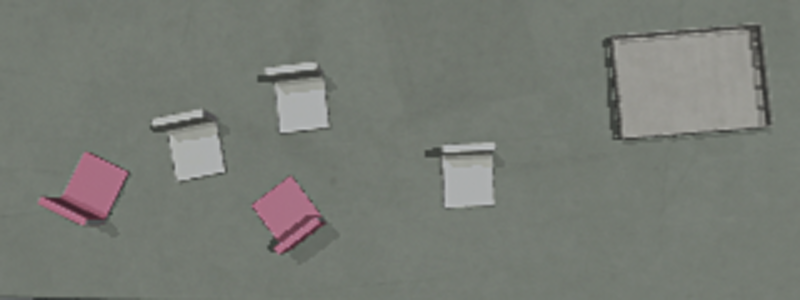

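```bash
cat >> h.py <<'E'
from scipy.spatial.transform import Rotation as Ro
def delta(x,y,z,az):
    "target TCP (m), tool y azimuth (deg), tool down -> tool-frame shift cm, rotvec"
    o=ctrl.observe(); R=Ro.from_quat(o['eef_rot']); a=np.radians(az)
    Y=np.array([np.cos(a),np.sin(a),0]);Z=np.array([0,0,-1.]);X=np.cross(Y,Z)
    G=Ro.from_matrix(np.stack([X,Y,Z],1))
    print('t',o['clock'],'shift',(R.inv().apply(np.array([x,y,z])-o['tcp_pos'])*100).round(2),'rot',(R.inv()*G).as_rotvec().round(3),'tcp',o['tcp_pos'].round(4),'q',o['q'].round(2),'F',o['force'].round(1))
E
python3 -c "
from h import *
delta(.4568,.2914,.10,12.5)"
```

```text
t 0.15 shift [-30.15 -14.92  10.85] rot [-0.001  0.001  0.94 ] tcp [0.2405 0.5492 0.2083] q [ 1.16  0.31 -0.05  1.21  0.    1.57] F [ 0.3 -1.1 -0.1]
```

>>> servo_tool(
  deltas=[
    [255,[-30.15,-14.9,10.8],[0,0,0.94]],
    [255,[-30.15,-14.9,10.8],[0,0,0.94]],
    [255,[-30.15,-14.9,10.8],[0,0,0.94]],
    [255,[-30.15,-14.9,10.8],[0,0,0.94]],
    [255,[-30.15,-14.9,10.8],[0,0,0.94]],
    [255,[-30.15,-14.9,10.8],[0,0,0.94]],
    [255,[-30.15,-14.9,10.8],[0,0,0.94]],
    [255,[-30.15,-14.9,10.8],[0,0,0.94]],
    [255,[-30.15,-14.9,10.8],[0,0,0.94]],
    [255,[-30.15,-14.9,10.8],[0,0,0.94]],
    [255,[-30.15,-14.9,10.8],[0,0,0.94]],
    [255,[-30.15,-14.9,10.8],[0,0,0.94]],
    [255,[-30.15,-14.9,10.8],[0,0,0.94]],
    [255,[-30.15,-14.9,10.8],[0,0,0.94]],
  ],
)

```text
clock: 1.32
tcp_pos: [0.4566, 0.2934, 0.1015]
eef_rot: [0.625, 0.78, 0.0, -0.0]
force: [0.3, 0.3, -0.2]
gripper_width: -0.0
grip_force: 0.0
```

```bash
python3 -c "
from h import *
delta(.4568,.2914,.052,12.5)"
```

```text
t 1.3167 shift [-0.2  -0.03  4.95] rot [ 0.001 -0.     0.002] tcp [0.4566 0.2934 0.1015] q [ 0.57  0.27 -0.35  0.94  0.    1.92] F [ 0.3  0.3 -0.2]
```

>>> servo_tool(
  deltas=[
    [255,[-0.2,0,3],[0,0,0]],
    [255,[-0.2,0,4.9],[0,0,0]],
    [255,[-0.2,0,4.9],[0,0,0]],
    [255,[-0.2,0.4,4.9],[0,0,0]],
    [255,[-0.2,0.7,4.9],[0,0,0]],
    [255,[-0.2,1.0,4.9],[0,0,0]],
    [255,[-0.2,1.3,4.9],[0,0,0]],
    [255,[-0.2,1.6,4.9],[0,0,0]],
    [255,[-0.2,2.0,4.9],[0,0,0]],
    [255,[-0.2,2.4,4.9],[0,0,0]],
    [255,[-0.2,2.8,4.95],[0,0,0]],
    [255,[-0.2,3.2,5.0],[0,0,0]],
    [255,[-0.2,3.6,5.15],[0,0,0]],
    [255,[-0.2,4.0,5.35],[0,0,0]],
    [255,[-0.2,4.4,5.6],[0,0,0]],
    [255,[-0.2,4.8,5.85],[0,0,0]],
    [255,[-0.2,5.2,6.2],[0,0,0]],
    [255,[-0.2,5.6,6.4],[0,0,0]],
    [255,[-0.2,6.2,6.4],[0,0,0]],
    [255,[-0.2,6.4,6.4],[0,0,0]],
  ],
)

```text
clock: 2.98
tcp_pos: [0.5209, 0.3043, 0.0368]
eef_rot: [0.626, 0.78, 0.0, 0.0]
force: [0.7, -0.9, -0.2]
gripper_width: -0.0001
grip_force: 0.0
```

```bash
cat >> h.py <<'E'
def orange(s):
    hsv=cv2.cvtColor(s['img'],cv2.COLOR_RGB2HSV)
    return cv2.inRange(hsv,(3,110,90),(22,255,255))
E
python3 - <<'E'
from h import *
for n in('scene','top'):
    s=snap(n); m=orange(s)
    c=s['img'][110:260,250:380] if n=='scene' else s['img'][140:260,150:380]
    cv2.imwrite(f'pics/a_{n}.png',cv2.resize(c[:,:,::-1],(c.shape[1]*3,c.shape[0]*3)))
    r=m[110:260,250:380] if n=='scene' else m[140:260,150:380]
    print(n,r.sum()/255)
a=cv2.imread('pics/a_scene.png');b=cv2.imread('pics/a_top.png')
h=cv2.resize(a,None,fx=.7,fy=.7)
o=np.zeros((600,790,3),np.uint8);b=cv2.resize(b,(500,261));o[:h.shape[0],:h.shape[1]]=h;o[330:591,:500]=b;cv2.imwrite('pics/a1.png',o)
E
```

```text
scene 0.0
top 0.0
```

View pics/a1.png

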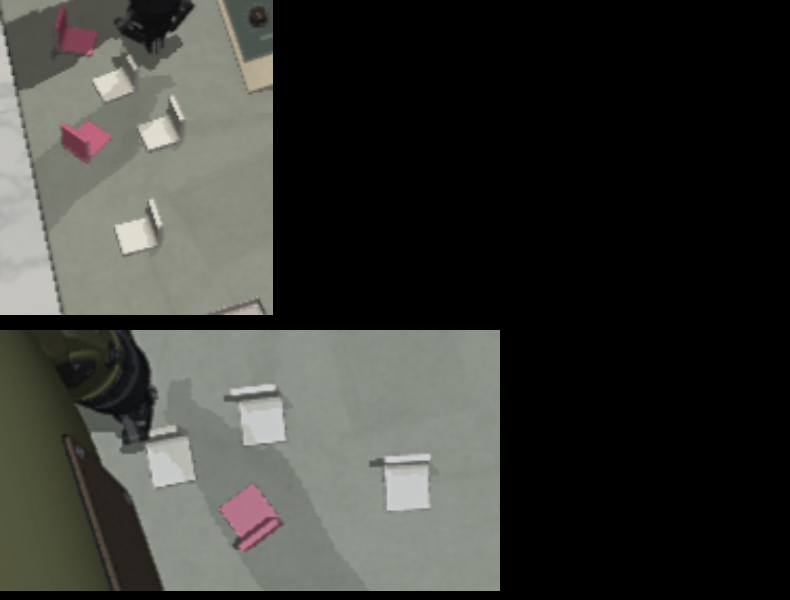

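Run:
```python
from h import *
s=snap('top'); W=cloud(s); print(s['D'])
pieces(s,W,[(228,197),(269,179),(337,209)])
s2=snap('scene');W2=cloud(s2)
pieces(s2,W2,[(307,150),(328,172),(318,218)],16)
o=ctrl.observe();print(o['tcp_pos'],o['clock'])
for n,q in(('top',s),('scene',s2)):
    T=np.linalg.inv(q['world_from_camera'])
    P=np.array([o['tcp_pos'],[.4812,.2968,.06]])@T[:3,:3].T+T[:3,3]
    uv=cv2.projectPoints(P,np.zeros(3),np.zeros(3),q['K'],q['D'])[0].reshape(-1,2);print(n,uv.round(1))
    im=q['img'][:,:,::-1].copy()
    u,v=uv[1].astype(int); c=np.ascontiguousarray(im[v-40:v+40,u-50:u+50]);c=cv2.resize(c,None,fx=4,fy=4,interpolation=cv2.INTER_CUBIC)
    for p,col in zip(uv,((0,0,255),(255,0,0))): cv2.circle(c,tuple(int(k) for k in ((p-[u-50,v-40])*4)),4,col,-1)
    cv2.imwrite(f'pics/c_{n}.png',c)
cv2.imwrite('pics/c1.png',np.hstack([cv2.imread('pics/c_top.png'),cv2.imread('pics/c_scene.png')]))
```

```text
[-0.01407149  0.          0.          0.          0.        ]
(228, 197) lo 495 z 0.0088 ctr [0.4526 0.2883] rect [460.2 292.9] [117.3 120.3] 1.9
(228, 197) hi 39 z 0.0607 ctr [0.4833 0.2869] rect [483.5 286.1] [ 7.1 29.5] 11.5
(269, 179) lo 511 z 0.0088 ctr [0.503  0.1863] rect [508.9 189.5] [120.4 120.6] 89.5
(269, 179) hi 68 z 0.0613 ctr [0.5306 0.1888] rect [531.3 188.4] [ 8.5 48.4] 7.5
(337, 209) lo 519 z 0.0089 ctr [0.4292 0.0151] rect [436.6  14.3] [116.1 118. ] 2.7
(337, 209) hi 69 z 0.0609 ctr [0.4574 0.0166] rect [457.4  16.4] [ 7.5 47.9] 1.0
(307, 150) lo 192 z 0.0068 ctr [0.448  0.2865] rect [458.7 291.5] [131.  102.4] 75.5
(307, 150) hi 19 z 0.0586 ctr [0.4767 0.2897] rect [476.1 292.6] [ 7.2 42.6] 11.9
(328, 172) lo 194 z 0.007 ctr [0.4975 0.1842] rect [510.6 190. ] [130.7  92.7] 69.1
(328, 172) hi 29 z 0.0579 ctr [0.5247 0.1874] rect [525.1 185.3] [ 7.3 51.7] 7.4
(318, 218) lo 241 z 0.0074 ctr [0.4245 0.0154] rect [435.2  25.6] [107.6  97.7] 77.1
(318, 218) hi 37 z 0.0573 ctr [0.4516 0.0155] rect [451.3  15.2] [ 8.  52.8] 4.8
[0.52001785 0.30405259 0.03704598] 3.1833
top [[220.7 171.9]
 [220.6 186.6]]
scene [[323.8 137.3]
 [312.9 136.7]]
```

View pics/c1.png

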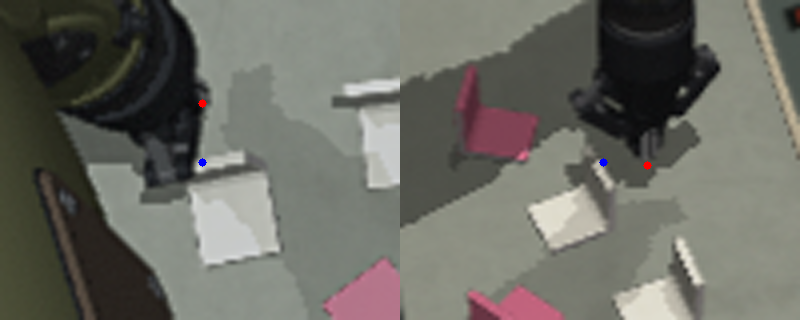

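The fingers (tip at about (221,172) in top) slid over the leg's top edge, and piece A is still upright. I'll go back and push lower.

>>> servo_tool(
  deltas=[
    [255,[0,0,-3.5],[0,0,0]],
    [255,[0,0,-6.6],[0,0,0]],
    [255,[0,0,-6.8],[0,0,0]],
    [255,[0,-3.5,-6.8],[0,0,0]],
    [255,[0,-6.4,-6.6],[0,0,0]],
    [255,[0,-6.4,-3.5],[0,0,0]],
    [255,[0,-6.4,-0.6],[0,0,0]],
    [255,[0,-6.4,-0.5],[0,0,0]],
    [255,[0,-5.8,-0.5],[0,0,0]],
    [255,[0,-5.5,-0.5],[0,0,0]],
    [255,[0,-5.2,-0.5],[0,0,0]],
    [255,[0,-4.9,-0.5],[0,0,0]],
    [255,[0,-4.6,-0.5],[0,0,0]],
    [255,[0,-4.3,-0.5],[0,0,0]],
    [255,[0,-4.0,-0.5],[0,0,0]],
    [255,[0,-3.8,-0.5],[0,0,0]],
  ],
)

```text
clock: 4.52
tcp_pos: [0.4835, 0.296, 0.0422]
eef_rot: [0.626, 0.78, 0.0, 0.0]
force: [0.6, -0.1, 0.5]
gripper_width: 0.0002
grip_force: 0.0
```

Run:
```python
from h import *
cs=[]
for n,(u,v),r in(('top',(224,190),(35,45)),('scene',(310,148),(35,45))):
    q=snap(n); c=q['img'][v-r[0]:v+r[0],u-r[1]:u+r[1],::-1]; cs.append(cv2.resize(c,None,fx=4.4,fy=4.4,interpolation=cv2.INTER_CUBIC))
cv2.imwrite('pics/d1.png',np.hstack(cs))
delta(.4568,.2914,.042,12.5)
```

```text
t 4.6167 shift [ 0.13 -2.69  0.  ] rot [ 0. -0. -0.] tcp [0.4833 0.2959 0.042 ] q [ 0.55  0.37 -0.37  0.83 -0.    1.9 ] F [-0.3  0.3  0.4]
```

View pics/d1.png

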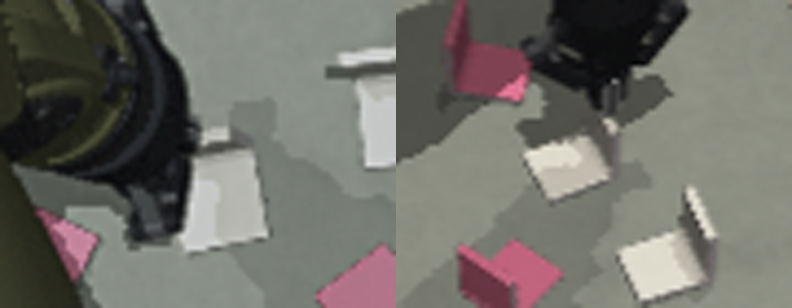

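Run:
```python
from h import *
q=snap('top');W=cloud(q);g=q['img'].min(2)
# along the flat leg axis: world samples
for v in range(178,216,2):
    print(v,[ (int(W[v,u,0]*1000),int(W[v,u,1]*1000),int(W[v,u,2]*1000),int(g[v,u])) if W[v,u,2]==W[v,u,2] else None for u in(216,222,228,234)])
q=snap('scene');W=cloud(q);g=q['img'].min(2)
for v in range(132,162,2):
    print(v,[ (int(W[v,u,0]*1000),int(W[v,u,1]*1000),int(W[v,u,2]*1000),int(g[v,u])) if W[v,u,2]==W[v,u,2] else None for u in(300,306,310,314)])
```

```text
178 [(480, 258, 239, 29), (509, 309, 1, 114), (509, 294, 1, 134), (509, 278, 1, 119)]
180 [(476, 259, 236, 23), (504, 310, -1, 107), (504, 293, 2, 138), (504, 278, 1, 119)]
182 [(472, 259, 234, 19), (489, 286, 89, 65), (499, 293, 1, 134), (500, 279, -3, 119)]
184 [(469, 261, 226, 17), (484, 285, 91, 71), (487, 279, 59, 174), (494, 278, 0, 121)]
186 [(466, 262, 221, 19), (479, 285, 90, 52), (483, 279, 59, 184), (486, 271, 28, 97)]
188 [(463, 264, 213, 17), (475, 287, 82, 21), (480, 283, 39, 70), (482, 272, 22, 91)]
190 [(459, 267, 205, 17), (475, 301, 28, 54), (477, 289, 13, 153), (478, 275, 10, 164)]
192 [None, (463, 277, 118, 91), (473, 291, 6, 172), (473, 275, 9, 176)]
194 [(455, 278, 162, 20), (458, 277, 116, 90), (467, 290, 9, 172), (467, 274, 11, 176)]
196 [(453, 290, 119, 21), (454, 277, 118, 119), (462, 291, 6, 175), (462, 274, 10, 176)]
198 [(447, 284, 141, 36), (449, 275, 122, 148), (457, 290, 7, 196), (457, 274, 10, 175)]
200 [(442, 280, 154, 81), (452, 305, 10, 180), (452, 289, 10, 195), (452, 274, 8, 176)]
202 [(438, 279, 155, 26), (447, 305, 7, 207), (447, 289, 12, 173),
[... 1105 characters left out ...]
 274, 50, 94)]
146 [(439, 311, 2, 203), (458, 302, 9, 173), (471, 298, 10, 126), (479, 273, 39, 94)]
148 [(437, 303, 2, 205), (456, 296, 6, 205), (469, 291, 8, 153), (478, 268, 35, 98)]
150 [(434, 289, 9, 201), (455, 291, 2, 183), (467, 282, 10, 169), (478, 268, 24, 98)]
152 [(433, 283, 6, 173), (452, 274, 14, 174), (466, 275, 7, 174), (479, 271, 9, 105)]
154 [(432, 278, 3, 175), (451, 273, 4, 176), (465, 271, 1, 156), (478, 270, 0, 107)]
156 [(430, 270, 3, 176), (450, 268, 0, 116), (463, 263, 2, 110), (476, 261, 0, 108)]
158 [(429, 262, 2, 114), (448, 259, 0, 109), (461, 255, 2, 110), (475, 255, -1, 109)]
160 [(427, 253, 4, 111), (447, 252, 0, 110), (460, 250, -2, 109), (473, 248, -2, 120)]
```

>>> servo_tool(
  deltas=[
    [255,[0,0,-3.5],[0,0,0]],
    [255,[0,0,-6],[0,0,0]],
    [255,[0,0,-6],[0,0,0]],
    [255,[0,-4,-6],[0,0,0]],
    [255,[0,-4,-6],[0,0,0]],
  ],
)

```text
clock: 5.13
tcp_pos: [0.4363, 0.2838, 0.0997]
eef_rot: [0.626, 0.78, -0.004, -0.002]
force: [-2.2, -0.3, -1.4]
gripper_width: -0.0003
grip_force: 0.0
```

Run:
```python
from h import *
cs=[];o=ctrl.observe();print(o['tcp_pos'],o['gripper_width'])
for n,(u,v),r in(('top',(224,190),(35,45)),('scene',(310,140),(35,45))):
    q=snap(n);W=cloud(q); T=np.linalg.inv(q['world_from_camera'])
    uv=cv2.projectPoints(o['tcp_pos']@T[:3,:3].T+T[:3,3],np.zeros(3),np.zeros(3),q['K'],q['D'])[0].reshape(2)
    c=q['img'][v-r[0]:v+r[0],u-r[1]:u+r[1],::-1];c=cv2.resize(c,None,fx=4.4,fy=4.4,interpolation=cv2.INTER_CUBIC)
    cv2.circle(c,tuple(int(k) for k in (uv-[u-r[1],v-r[0]])*4.4),3,(0,0,255),-1);cs.append(c)
    d=W[v-r[0]-20:v+r[0],u-r[1]:u+r[1]].reshape(-1,3)
    d=d[(np.hypot(d[:,0]-o['tcp_pos'][0],d[:,1]-o['tcp_pos'][1])<.035)&(d[:,2]>.07)]
    for z in np.arange(.07,.19,.01):
        k=d[abs(d[:,2]-z)<.005]; 
        if len(k): print(n,z.round(2),len(k),k.min(0).round(3),k.max(0).round(3))
cv2.imwrite('pics/e1.png',np.hstack(cs))
```

```text
[0.43626203 0.28378548 0.09971453] -0.00030162739718711615
top 0.13 9 [0.429 0.273 0.129] [0.449 0.279 0.135]
top 0.14 13 [0.426 0.272 0.135] [0.451 0.279 0.143]
top 0.15 9 [0.426 0.273 0.146] [0.445 0.276 0.153]
top 0.16 3 [0.436 0.272 0.155] [0.44  0.274 0.161]
top 0.17 13 [0.408 0.265 0.166] [0.433 0.274 0.175]
top 0.18 29 [0.408 0.265 0.175] [0.422 0.279 0.185]
scene 0.12 1 [0.43  0.28  0.119] [0.43  0.28  0.119]
scene 0.13 17 [0.422 0.272 0.127] [0.447 0.288 0.135]
scene 0.14 16 [0.42  0.274 0.136] [0.447 0.291 0.145]
scene 0.15 20 [0.421 0.271 0.145] [0.448 0.283 0.155]
scene 0.16 13 [0.421 0.272 0.156] [0.446 0.282 0.165]
scene 0.17 51 [0.407 0.265 0.165] [0.47  0.296 0.175]
scene 0.18 54 [0.403 0.264 0.175] [0.471 0.299 0.185]
```

View pics/e1.png

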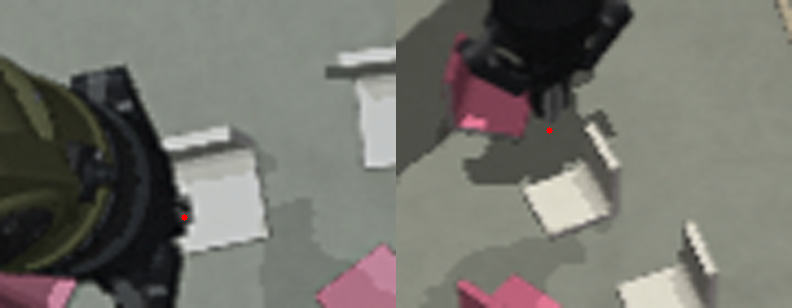

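The visible finger ends stop at z≈0.12 while the TCP reads 0.10 (red dot). So the real tips sit about 20 mm above the reported TCP and passed over the leg. I'll push about 2 cm lower, which still clears the flat leg either way.

```bash
python3 -c "
from h import *
delta(.4568,.2914,.028,12.5)"
```

```text
t 5.2333 shift [0.17 1.59 7.33] rot [-0.002  0.001  0.001] tcp [0.4418 0.2863 0.1013] q [ 0.57  0.25 -0.39  0.93  0.    1.93] F [0.8 0.3 1.5]
```

>>> servo_tool(
  deltas=[
    [255,[0.1,1.6,3.5],[0,0,0]],
    [255,[0.1,1.6,6.5],[0,0,0]],
    [255,[0.1,1.6,7.3],[0,0,0]],
    [255,[0.1,1.6,7.3],[0,0,0]],
    [255,[0.1,1.9,7.3],[0,0,0]],
    [255,[0.1,2.2,7.3],[0,0,0]],
    [255,[0.1,2.5,7.3],[0,0,0]],
    [255,[0.1,2.8,7.3],[0,0,0]],
    [255,[0.1,3.1,7.3],[0,0,0]],
    [255,[0.1,3.4,7.3],[0,0,0]],
    [255,[0.1,3.6,7.3],[0,0,0]],
    [255,[0.1,3.6,7.3],[0,0,0]],
  ],
)

```text
clock: 6.23
tcp_pos: [0.4795, 0.2962, 0.0292]
eef_rot: [0.626, 0.78, 0.0, 0.0]
force: [-0.6, 0.1, 1.1]
gripper_width: -0.0001
grip_force: 0.2
```

```bash
cat >> h.py <<'E'
def prof(n,u,v0,v1,st=3):
    q=snap(n);W=cloud(q)
    print(n,u,[tuple((W[v,u]*1000).round()) for v in range(v0,v1,st)])
    return q
E
python3 - <<'E'
from h import *
prof('top',228,178,216);prof('top',233,178,216)
print(ctrl.observe()['tcp_pos'],ctrl.observe()['force'])
E
```

```text
top 228 [(np.float64(503.0), np.float64(280.0), np.float64(58.0)), (np.float64(495.0), np.float64(280.0), np.float64(58.0)), (np.float64(490.0), np.float64(283.0), np.float64(43.0)), (np.float64(484.0), np.float64(288.0), np.float64(23.0)), (np.float64(477.0), np.float64(290.0), np.float64(14.0)), (np.float64(470.0), np.float64(289.0), np.float64(15.0)), (np.float64(462.0), np.float64(289.0), np.float64(16.0)), (np.float64(454.0), np.float64(288.0), np.float64(19.0)), (np.float64(447.0), np.float64(287.0), np.float64(21.0)), (np.float64(439.0), np.float64(287.0), np.float64(19.0)), (np.float64(432.0), np.float64(287.0), np.float64(20.0)), (np.float64(425.0), np.float64(291.0), np.float64(1.0)), (np.float64(417.0), np.float64(291.0), np.float64(-1.0))]
top 233 [(np.float64(510.0), np.float64(282.0), np.float64(-1.0)), (np.float64(502.0), np.float64(281.0), np.float64(3.0)), (np.float64(491.0), np.float64(273.0), np.float64(34.0)), (np.float64(485.0), np.float64(277.0), np.float64(17.0)), (np.float64(nan), np.float64(nan), np.float64(nan)), (np.float64(470.0), np.float64(277.0), np.float64(15.0)), (np.float64(462.0), np.float64(276.0), np.float64(16.0)), (np.float64(455.0), np.float64(275.0), np.float64(20.0)), (np.float64(447.0), np.float64(275.0), np.float64(20.0)), (np.float64(439.0), np.float64(274.0), np.float64(21.0)), (np.float64(432.0), np.float64(274.0), np.float64(20.0)), (np.float64(425.0), np.float64(278.0), np.float64(2.0)), (np.float64(418.0), np.float64(278.0), np.float64(3.0))]
[0.47874873 0.29587757 0.02895582] [-0.40193182 -0.07734959  1.31631422]
```

>>> servo_tool(
  deltas=[
    [255,[0,0.4,0],[0,0,0]],
    [255,[0,0.8,0],[0,0,0]],
    [255,[0,1.2,0.1],[0,0,0]],
    [255,[0,1.6,0.25],[0,0,0]],
    [255,[0,2.0,0.5],[0,0,0]],
    [255,[0,2.4,0.7],[0,0,0]],
    [255,[0,2.8,1.0],[0,0,0]],
    [255,[0,3.2,1.3],[0,0,0]],
    [255,[0,3.6,1.6],[0,0,0]],
    [255,[0,4.2,1.6],[0,0,0]],
    [255,[0,4.6,1.6],[0,0,0]],
    [255,[0,4.6,1.6],[0,0,0]],
    [255,[0,4.6,-2],[0,0,0]],
    [255,[0,4.6,-6],[0,0,0]],
    [255,[0,4.6,-8],[0,0,0]],
    [255,[0,4.6,-8],[0,0,0]],
  ],
)

```text
clock: 7.67
tcp_pos: [0.5271, 0.3079, 0.115]
eef_rot: [0.626, 0.78, 0.004, 0.002]
force: [0.5, 0.4, 1.3]
gripper_width: 0.0002
grip_force: 0.0
```

Run:
```python
from h import *
cs=[]
for n,(u,v),r in(('top',(224,190),(35,45)),('scene',(310,140),(35,45))):
    q=snap(n); print(n,'orange',orange(q)[v-35:v+35,u-45:u+45].sum()/255)
    c=q['img'][v-r[0]:v+r[0],u-r[1]:u+r[1],::-1]; cs.append(cv2.resize(c,None,fx=4.4,fy=4.4,interpolation=cv2.INTER_CUBIC))
cv2.imwrite('pics/f1.png',np.hstack(cs))
delta(.531-.024,.1885-.003,.10,7.7)
```

```text
top orange 4.0
scene orange 3.0
t 7.7667 shift [-11.43  -4.33   1.01] rot [ 0.002 -0.001  0.084] tcp [0.5245 0.3064 0.1103] q [ 0.53  0.38 -0.18  1.    0.    1.88] F [-0.4 -0.5  0.2]
```

View pics/f1.png

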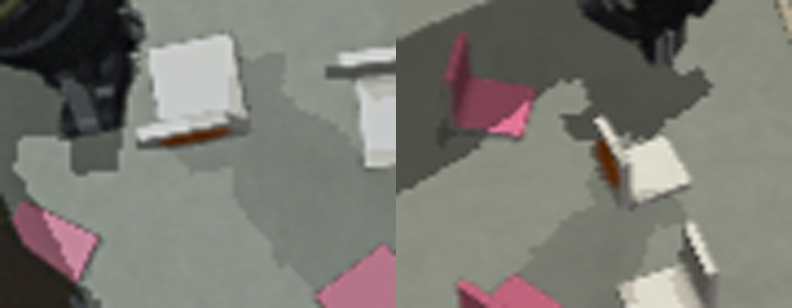

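The dot shows on the first piece I tipped: orange at about (200,138) in the top crop and (608,165) in the scene crop. Next I'll measure its upright leg for the pinch.

Run:
```python
from h import *
s=snap('top');W=cloud(s);pieces(s,W,[(224,187)])
delta(.491,.298,.10,12.5)
```

```text
(224, 187) lo 436 z 0.0087 ctr [0.5132 0.3027] rect [488.2 302.5] [119.8 119.3] 89.7
(224, 187) hi 69 z 0.0615 ctr [0.4898 0.2986] rect [490.  298.6] [ 8. 51.] 12.7
t 7.8167 shift [-0.06 -3.34  0.88] rot [ 0. -0. -0.] tcp [0.5235 0.3058 0.1088] q [ 0.53  0.38 -0.19  1.    0.    1.88] F [ 0.1 -0.1 -0.1]
```

>>> servo_tool(
  deltas=[
    [110,[0,-2,0],[0,0,0]],
    [110,[0,-3.5,0],[0,0,0]],
    [110,[0,-3.5,0],[0,0,0]],
    [110,[0,-3.5,0],[0,0,0]],
    [110,[0,-3.5,0],[0,0,0]],
    [110,[0,-3.5,1.5],[0,0,0]],
    [110,[0,-3.5,3],[0,0,0]],
    [110,[0,-3.5,4.5],[0,0,0]],
    [110,[0,-3.5,6],[0,0,0]],
    [110,[0,-3.5,7.5],[0,0,0]],
    [110,[0,-3.5,8.8],[0,0,0]],
    [110,[0,-3.5,9.4],[0,0,0]],
    [110,[0,-3.5,9.4],[0,0,0]],
  ],
)

```text
clock: 8.9
tcp_pos: [0.4889, 0.2976, 0.0131]
eef_rot: [0.626, 0.78, -0.001, -0.0]
force: [0.1, 0.4, -0.5]
gripper_width: 0.0487
grip_force: 0.0
```

Run:
```python
from h import *
s=snap('top');W=cloud(s);pieces(s,W,[(224,187)])
delta(.489,.2983,.015,12.5);print(ctrl.observe()['gripper_width'])
```

```text
(224, 187) lo 227 z 0.0088 ctr [0.5164 0.2879] rect [488.4 303.6] [116.4 122.7] 88.3
(224, 187) hi 22 z 0.0623 ctr [0.4937 0.2813] rect [493.8 281.2] [ 6.4 15.4] 14.4
t 8.95 shift [ 0.03 -0.04 -0.08] rot [-0.001  0.001 -0.   ] tcp [0.4895 0.2981 0.0142] q [ 0.55  0.41 -0.38  0.78 -0.    1.9 ] F [0.4 0.4 0.5]
0.04820766132534121
```

Now I'll close and lift slightly.

>>> servo_tool(
  deltas=[
    [160,[0,0,0],[0,0,0]],
    [200,[0,0,0],[0,0,0]],
    [220,[0,0,0],[0,0,0]],
    [255,[0,0,0],[0,0,0]],
    [255,[0,0,0],[0,0,0]],
    [255,[0,0,0],[0,0,0]],
    [255,[0,0,0],[0,0,0]],
    [255,[0,0,0],[0,0,0]],
    [255,[0,0,-1],[0,0,0]],
    [255,[0,0,-2],[0,0,0]],
    [255,[0,0,-4],[0,0,0]],
    [255,[0,0,-6],[0,0,0]],
    [255,[0,0,-8],[0,0,0]],
    [255,[0,0,-10],[0,0,0]],
    [255,[0,0,-12],[0,0,0]],
    [255,[0,0,-12],[0,0,0]],
  ],
)

```text
clock: 10.28
tcp_pos: [0.4919, 0.2998, 0.14]
eef_rot: [0.626, 0.78, 0.003, 0.001]
force: [0.6, -0.2, 0.4]
gripper_width: 0.0065
grip_force: 59.0
```

Run:
```python
from h import *
cs=[]
for n,(u,v),r in(('top',(214,190),(35,45)),('scene',(310,130),(35,45))):
    q=snap(n); c=q['img'][v-r[0]:v+r[0],u-r[1]:u+r[1],::-1]; cs.append(cv2.resize(c,None,fx=4.4,fy=4.4,interpolation=cv2.INTER_CUBIC))
cv2.imwrite('pics/g1.png',np.hstack(cs))
delta(.510,-.210,.13,5.5)
```

```text
t 10.3833 shift [-50.1   -9.07   0.55] rot [ 0.002 -0.001  0.122] tcp [0.4902 0.2987 0.1361] q [ 0.55  0.3  -0.23  1.03  0.    1.9 ] F [-0.3  0.1 -2.3]
```

View pics/g1.png

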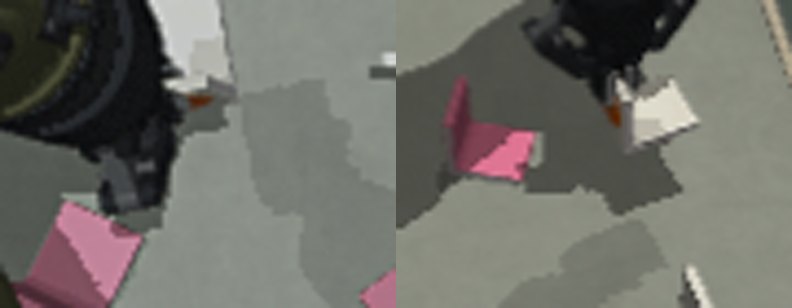

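>>> servo_tool(
  deltas=[
    [255,[-1,-0.2,0],[0,0,0.01]],
    [255,[-3,-0.6,0],[0,0,0.02]],
    [255,[-6,-1.1,0],[0,0,0.03]],
    [255,[-9.5,-1.8,0],[0,0,0.04]],
    [255,[-13,-2.4,0],[0,0,0.05]],
    [255,[-16.5,-3,0],[0,0,0.06]],
    [255,[-20,-3.6,0],[0,0,0.07]],
    [255,[-23.5,-4.3,0],[0,0,0.08]],
    [255,[-27,-4.9,0],[0,0,0.09]],
    [255,[-30.5,-5.5,0],[0,0,0.1]],
    [255,[-34,-6.2,0],[0,0,0.11]],
    [255,[-37.5,-6.8,0],[0,0,0.12]],
    [255,[-41,-7.4,0],[0,0,0.12]],
    [255,[-44.5,-8,0],[0,0,0.12]],
    [255,[-47.5,-8.6,0],[0,0,0.12]],
    [255,[-49.3,-8.9,0],[0,0,0.12]],
    [255,[-50.1,-9.1,0],[0,0,0.12]],
    [255,[-50.1,-9.1,0],[0,0,0.12]],
    [255,[-50.1,-9.1,0],[0,0,0.12]],
  ],
)

```text
clock: 11.97
tcp_pos: [0.5079, -0.21, 0.134]
eef_rot: [0.672, 0.741, -0.0, -0.001]
force: [-0.2, 0.2, -0.8]
gripper_width: 0.0068
grip_force: 58.8
```

Run:
```python
from h import *
s=snap('top');W=cloud(s)
hsv=cv2.cvtColor(s['img'],cv2.COLOR_RGB2HSV)
m=(W[...,2]>.10)&(W[...,2]<.145)&(hsv[...,1]<40)&(hsv[...,2]>130)&(abs(W[...,0]-.53)<.08)&(abs(W[...,1]+.21)<.08)
q=W[m];print('held lying leg',len(q),q.min(0).round(3),q.max(0).round(3),np.median(q,0).round(3))
u,v=425,172;a=W[v-35:v+35,u-45:u+45].reshape(-1,3);b=a[(a[:,2]>.012)&(a[:,2]<.03)];print('rim',b.min(0),b.max(0))
print(ctrl.observe()['grip_force'],ctrl.observe()['gripper_width']);delta(.510,-.210,.017,5.5)
```

```text
held lying leg 242 [ 0.517 -0.225  0.123] [ 0.565 -0.181  0.13 ] [ 0.547 -0.205  0.127]
rim [ 0.47234026 -0.26789474  0.01201858] [ 0.5872792  -0.12855352  0.02792451]
58.79349231719971 0.006398851879192219
t 12.0167 shift [-0.09  0.2  11.72] rot [-0.001 -0.001  0.002] tcp [ 0.5081 -0.2094  0.1342] q [-0.39  0.26 -0.29  1.02  0.    1.08] F [ 0.3 -0.  -2.1]
```

>>> servo_tool(
  deltas=[
    [255,[0,0.2,2],[0,0,0]],
    [255,[0,0.2,4],[0,0,0]],
    [255,[0,0.2,6],[0,0,0]],
    [255,[0,0.2,8],[0,0,0]],
    [255,[0,0.2,9.5],[0,0,0]],
    [255,[0,0.2,10.5],[0,0,0]],
    [255,[0,0.2,11.1],[0,0,0]],
    [255,[0,0.2,11.4],[0,0,0]],
    [255,[0,0.2,11.6],[0,0,0]],
    [255,[0,0.2,11.7],[0,0,0]],
    [255,[0,0.2,11.7],[0,0,0]],
  ],
)

```text
clock: 12.93
tcp_pos: [0.5116, -0.2104, 0.0186]
eef_rot: [0.672, 0.741, 0.0, 0.001]
force: [0.3, -0.7, -1.3]
gripper_width: 0.0064
grip_force: 58.9
```

Run:
```python
from h import *
s=snap('top');W=cloud(s)
hsv=cv2.cvtColor(s['img'],cv2.COLOR_RGB2HSV)
for k in range(395,455,6): print(k,[int(W[v,k,2]*1000) if W[v,k,2]==W[v,k,2] else -99 for v in range(146,200,4)])
delta(.510,-.210,.017,5.5)
```

```text
395 [0, 2, 21, 21, 14, 11, 8, 1, 0, 0, 0, 1, 1, -1]
401 [2, -2, 12, 7, 2, 1, 4, 5, 5, 5, 4, 0, 3, 0]
407 [3, 1, 7, -99, 1, 2, 6, 2, 4, 2, 3, 0, 23, 1]
413 [-99, 1, 5, 2, 3, 2, 1, 2, 2, 3, 1, 5, 13, 2]
419 [0, 0, 5, 2, 10, 12, 10, 13, 10, 9, 7, 6, 1, 1]
425 [-2, 0, 5, 15, 10, 13, 12, 11, 66, 0, 2, 1, 0, 0]
431 [1, 0, 2, 106, 101, 178, 183, 177, 80, 88, 3, 3, 0, 1]
437 [135, 134, 131, 205, 215, 216, 215, 213, 206, 186, 97, 111, 121, 121]
443 [139, 134, 214, 259, 257, 257, 256, 241, 229, 216, 189, 156, 139, 137]
449 [4, 273, 285, 291, 290, 288, 282, 273, 260, 235, 207, 157, 0, 139]
t 12.9833 shift [ 0.06 -0.15  0.17] rot [0.001 0.    0.002] tcp [ 0.5116 -0.2105  0.0187] q [-0.39  0.38 -0.43  0.77  0.    1.08] F [ 0.2 -0.8 -1.6]
```

>>> servo_tool(
  deltas=[
    [255,[0,0,0.1],[0,0,0]],
    [255,[0,0,0.15],[0,0,0]],
    [255,[0,0,0.15],[0,0,0]],
    [225,[0,0,0.15],[0,0,0]],
    [205,[0,0,0.15],[0,0,0]],
    [190,[0,0,0.15],[0,0,0]],
    [180,[0,0,0.15],[0,0,0]],
    [180,[0,0,0.15],[0,0,0]],
    [180,[0,0,0.15],[0,0,0]],
  ],
)

```text
clock: 13.73
tcp_pos: [0.511, -0.2103, 0.0164]
eef_rot: [0.672, 0.741, -0.0, -0.0]
force: [-0.3, 0.3, -0.8]
gripper_width: 0.0252
grip_force: 0.0
```

```bash
python3 -c "
from h import *
o=ctrl.observe();print(o['gripper_width'],o['grip_force'],o['force'],o['tcp_pos'])"
```

```text
0.025196505188587737 0.0 [-0.31333673  0.27973639 -0.75145789] [ 0.51097386 -0.21027402  0.01640022]
```

Released. I'll lift straight up, then swing aside to clear the view.

>>> servo_tool(
  deltas=[
    [180,[0,0,-1],[0,0,0]],
    [180,[0,0,-3],[0,0,0]],
    [180,[0,0,-6],[0,0,0]],
    [180,[0,0,-10],[0,0,0]],
    [180,[0,0,-14],[0,0,0]],
    [180,[0,0,-16],[0,0,0]],
    [180,[4,0,-16],[0,0,0]],
    [180,[8,0,-16],[0,0,0]],
    [180,[12,0,-16],[0,0,0]],
    [180,[15,0,-16],[0,0,0]],
    [180,[15,0,-16],[0,0,0]],
    [180,[15,0,-16],[0,0,0]],
  ],
)

```text
clock: 14.73
tcp_pos: [0.4963, -0.0597, 0.1774]
eef_rot: [0.67, 0.742, 0.0, 0.0]
force: [-0.5, -1.0, -0.6]
gripper_width: 0.0252
grip_force: 0.0
```

Run:
```python
from h import *
cs=[]
for n,(u,v),r in(('top',(390,180),(60,80)),('scene',(350,240),(60,80))):
    q=snap(n); c=q['img'][v-r[0]:v+r[0],u-r[1]:u+r[1],::-1]; cs.append(cv2.resize(c,None,fx=2.5,fy=2.5,interpolation=cv2.INTER_CUBIC))
    if n=='top': pieces(q,cloud(q),[(422,175)])
cv2.imwrite('pics/z1.png',np.hstack(cs))
o=ctrl.observe();print(o['clock'],o['force'],o['tcp_pos'])
```

```text
lo 0
hi 0
14.8333 [-0.39846686  0.17477074 -0.34734139] [ 0.49665581 -0.06137289  0.17705803]
```

View pics/z1.png

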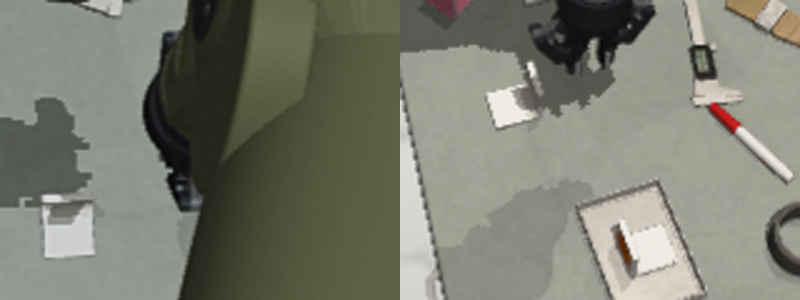

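The scene crop shows the dotted piece in the tray at about (640,248). Its dot leg is upright and clear of the walls, and the robot is clear too. The unmarked pieces haven't moved.

```bash
python3 -c "
from bench import ctrl
print(ctrl.hand_in())"
```

```text
the job is handed in; nothing more can be done
None
```

The dotted piece was the first one I tipped; it now stands in the tray with its dot leg upright, the two unmarked pieces were not touched, and the job was handed in at about 15 s.

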